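# Seat a row of circuit boards in the solder carrier with a straightedge

### The arm

A 6-joint arm with a two-finger parallel gripper is mounted at the origin on a cart in front of the work surface, level with it; the furniture and walls round the work are solid. World frame = base frame: x ahead of the robot, y to its left, z up, the work surface at z = 0. Lengths are in mm, angles in rad, forces in N, time in s.
With the tool pointing down it reaches from about 350 to 775 mm from the base axis. Payload 7.3 kg.
Tool frame: the origin (TCP) lies on the mounting face of the last link; the fingertips stand 178 mm ahead of it and the grasp point (between the pads) lies 159 mm ahead of it; z points along the fingers, y is the line along which they close (so a half turn about z gives the same grasp; the last joint's range is limited). The gripper opens to 92 mm and grips with 3 to 60 N. Pads are 19 mm wide; open, the fingers measure 130 mm over their backs; the gripper's body (75 mm by 190 mm) begins 47 mm behind the grasp point.
Start: joints at [-1.357, 0.342, 1.524, -0, 1.275, -0.146], TCP at [184.865, -491.378, 404.741] pointing down, gripper open.
Joint ranges: [-2.53, 2.53], [-0.77, 2.02], [0.04, 2.7], [-1, 4.14], [0.28, 2.66], [-3.11, 3.11]. Speed limits (rad/s): [2.57, 2.57, 3.14, 3.14, 3.14, 3.14].

### API

Orientations are given as [roll, pitch, yaw] about the fixed x, y, z axes, in that order (R = Rz(yaw) Ry(pitch) Rx(roll)).
In Python, from plant import bot, vision gives the robot as it stands. The module is installed in compiled form; this text tells all that it offers.
- The arm moves only by the shell command python3 -m crank FILE, which reads ROWS from the file FILE. ROWS is 1 to 5 rows, one to a line, with the numbers parted by commas; each row has 5 numbers: the finger opening in mm, then dx, dy, dz in fractions of the full range, 1 being 300 mm, then a turn about the tool's z in shares of pi rad (1.0 is pi rad); each row is the pose to reach, as a shift and turn from the pose commanded when the command began, along the tool's axes at that moment; what a row does not reach only later rows make up. A row lasts 1/8 s, in which the tool goes at most 62.5 mm and 0.188 rad, less where a joint would pass 70% of its speed; a pose out of reach is approached as far as the arm can. The fingers move at their own pace and stop on an object; the grip force is fixed at half the most. Time passes only in rows, so rows that do not move let the fingers close. It prints the time, the measured TCP pose, the force, the opening and the grip force at its end. A shift or turn number past 1, either way, is cut back to 1. Input that does not fit is refused with a message, and nothing moves.
- bot.get_obs(): the state, without advancing time (a new reading comes with each control period).
- vision.capture(name): name is "scene" or "side" or "wrist"; returns a dict with "color" (420x560x3 uint8, red, green, blue), "K" (3x3 intrinsics, pixels), "R" (3x3) and "t" (3): a world point X has camera coordinates R X + t. Camera axes: x right, y down, z forward; pixel columns grow to the right and rows downward; lengths in mm; the calibration is good to about 2 mm. The wrist camera is an equidistant fisheye: a pixel r from the principal point sees the ray r / f radians off the axis. A picture is of the moment at which its call begins. There is no depth.
- bot.close_job(): hands the job in; it is judged then, once.
The state is a dict: "time": time; "joint_positions": joint angles; "dq": joint speeds; "tau": joint torques, N m; "tool_pos": TCP position; "tcp_rot": TCP orientation; "contact_force": force on the tool from outside, world axes, zero at the start; "moment": the same for the moment, N m; "grip_width": finger opening in mm; "finger_force": force on a finger pad.
Only numpy, scipy, OpenCV 4.12 (cv2) and the standard library are available. Lean on these libraries where they do the work, as an engineer would, in place of code of your own. Each camera call takes 0.05 s, during which the arm holds its last target. There are 200 camera calls.

### The job

Four loose circuit boards lie out of line on the solder carrier. Take the straightedge by its blue grip and, with its edge, push the whole row under the brass spring fingers until all four boards stand in one straight line against the steel stop bar; press it home for a moment with a push of 15 to 20 N, never 25 N, or the bar's clamp slips. Then lay the straightedge flat on the bench in front of the carrier, and leave the boards untouched by the gripper and the things round the carrier where they are.

Things in the scene. Friction and masses are not known exactly. Their poses are not given: they have to be found in the camera images.
- carrier: Grey solder carrier: plate 196 (x, from -85 to +111 mm) x 260 (y) x 8 mm on 4 mm feet, fixed to the bench. Origin: on the bench; x points from its open front edge (nearer the robot) to the stop, y along the row, z up. The boards slide on its top, 12 mm above the bench.
- stop: Adjustable stop on the plate: a steel bar, 15 (x) x 214 (y) x 10 mm high, square across the carrier, clamped in its guides by two black thumb screws. Origin: on the plate at carrier x = +50 mm, y = 0, axes as the carrier's; it marks the guides, NOT the bar. The bar's front face is set anywhere from 0 to 16 mm beyond (+x) this origin, anew each time: find it by feel (or by eye).
- fingers_mid (a point): Middle of the row of four sprung brass hold-down fingers, 12 mm wide, at carrier y = -84, -28, 28, 84 mm, fixed to a dark bar over the stop. The point is at the noses' underside, carrier x = 44 mm, 6.7 mm above the plate; the turned-up tips reach 9 mm nearer. Boards (8 mm high) lift them. Pushing the row of four under the noses takes some 6 to 15 N, sliding on beyond them 4 to 10 N.
- board_0: Green circuit board, number 1 of the row from the carrier's -y end: 46 mm wide (x), 62 mm long (y), 30 g. Origin: centre, at the underside of its four feet, on the plate. Its y axis points against the carrier's x within 6 degrees at the start, its far edge 20 to 44 mm short of carrier x = 50 mm. Slab 6 to 8 mm above the feet's underside, parts on it up to 18 mm.
- board_1: Green circuit board, number 2 of the row from the carrier's -y end: 46 mm wide (x), 62 mm long (y), 30 g. Origin: centre, at the underside of its four feet, on the plate. Its y axis points against the carrier's x within 6 degrees at the start, its far edge 20 to 44 mm short of carrier x = 50 mm. Slab 6 to 8 mm above the feet's underside, parts on it up to 18 mm.
- board_2: Green circuit board, number 3 of the row from the carrier's -y end: 46 mm wide (x), 62 mm long (y), 30 g. Origin: centre, at the underside of its four feet, on the plate. Its y axis points against the carrier's x within 6 degrees at the start, its far edge 20 to 44 mm short of carrier x = 50 mm. Slab 6 to 8 mm above the feet's underside, parts on it up to 18 mm.
- board_3: Green circuit board, number 4 of the row from the carrier's -y end: 46 mm wide (x), 62 mm long (y), 30 g. Origin: centre, at the underside of its four feet, on the plate. Its y axis points against the carrier's x within 6 degrees at the start, its far edge 20 to 44 mm short of carrier x = 50 mm. Slab 6 to 8 mm above the feet's underside, parts on it up to 18 mm.
- rule: Aluminium straightedge, about 0.3 kg: foot 230 (y) x 40 (x) x 10 mm, lying flat on the bench in front of the carrier, its +x edge towards the boards (x within 20 degrees of the carrier's). On it a blue grip rib, 140 (y) x 10 (x) mm, 10 to 43 mm above the underside. Origin: centre of the underside. Push with the underside 2 to 3 mm above the plate, so that its edge meets the board slabs.
- rule_grip (a point): Point to grip: centre of the blue rib, 30 mm above the straightedge's underside; close the fingers along x. The working edge is 20 mm ahead (+x).
- flux: Yellow and white round tin, 57 mm across, 21 mm high, on the bench beside the carrier; leave it alone. Origin: centre of its underside.
- tape: Black roll of tape, 55 mm across, 19 mm high, on the bench beyond the carrier; leave it alone. Origin: centre of its underside.
- cutters: Red-handled side cutters, 47 x 129 x 12 mm (length along y), lying to the right of the carrier; leave them alone. Origin: middle of the underside.

How it is judged:
By the outcome, as a careful person would: the job done as asked, in the order asked, and still so for the second after the job is handed in, with the robot touching nothing.
It also fails if it takes over 58 s, if anything falls off the work surface, if the arm or the gripper's body presses on something with over 40 N, if the wrist force passes 120 N, or if a joint passes its speed limit or range.

## Working session

There is one attempt and no reset: what is moved stays moved. The work goes in short steps, Python scripts to look and compute and a shell command to move; the robot and the scene stay as the last step left them, time stands still between calls to the robot, and variables do not carry over. Pictures are saved under pics/ and viewed, at most 10 in all, crops included, and the job is handed in when it is done.

```bash
mkdir -p pics; python3 - <<'E'
from plant import bot, vision
import cv2,numpy as np
o=bot.get_obs(); print(o)
for n in ("scene","side"):
    c=vision.capture(n); cv2.imwrite(f"pics/{n}0.png",c["color"][:,:,::-1]); print(n,c["K"].tolist(),c["R"].tolist(),c["t"].tolist())
E
```

```text
{'time': 0.0, 'joint_positions': array([-1.35698752e+00,  3.42714340e-01,  1.52505023e+00,  1.59889378e-05,
        1.27537645e+00, -1.46003005e-01]), 'dq': array([-8.54917917e-05, -1.87755841e-03,  9.54151406e-04,  1.36451367e-03,
       -1.06582185e-03,  6.14009665e-04]), 'tau': array([ 4.65998892e-04, -4.31243384e+01, -2.44227809e+01,  7.18784449e-02,
        5.58987586e-02, -1.32581572e-04]), 'tool_pos': array([ 184.84217806, -491.23115896,  404.03750361]), 'tcp_rot': array([-3.14006299e+00, -2.40389813e-04,  3.59806957e-01]), 'contact_force': array([ 0.82670388, -0.00764245,  0.29482349]), 'moment': array([-0.04055681, -0.06456438, -0.001337  ]), 'finger_force': 0.0, 'grip_width': 91.99425004508288}
scene [[467.23474416941553, 0.0, 281.5579990799896], [0.0, 467.23474416941553, 216.6106603963239], [0.0, 0.0, 1.0]] [[-0.9999512292686685, -0.008780139211808525, 0.004521972965437061], [-0.00967034527851382, 0.7774561020814713, -0.6288628576712725], [0.002005867960063023, -0.6288759166097124, -0.7775030919565662]] [542.0157665757516, 323.32674342509966, 780.3244878162976]
side [[448.8200323778424, 0.0, 278.35323532154996], [0.0, 448.8200323778424, 209.35640675053992], [0.0, 0.0, 1.0]] [[0.925047323752363, -0.37981971169998585, -0.004943219874791441], [-0.21977893993149303, -0.5245648064307327, -0.822513818374425], [0.30981392218746423, 0.761950622060529, -0.568723643925934]] [-655.9769293640896, -9.485943256340883, 991.7282732391501]
```

View pics/scene0.png

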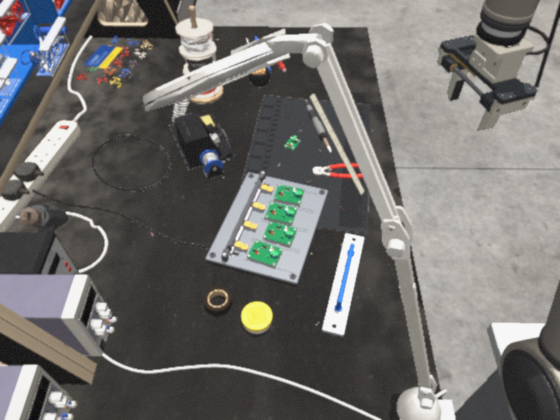

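View pics/side0.png

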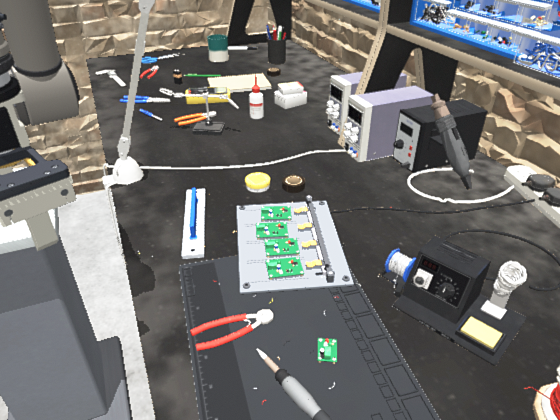

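The scene view (from the far side, robot at the right) shows the carrier with corners near (250,171), (328,187), (297,283), (207,262). The straightedge is at about (345,285), the flux tin at (257,317), the tape at (217,299) and the cutters at (340,171). A lamp stands with its base at (420,405) and its elbow at (397,235). The side view agrees, with the straightedge at (194,220), the carrier at (295,245) and the lamp post from (125,170) to (148,0).

```bash
cat > h.py <<'E'
from plant import bot, vision
import cv2,numpy as np
def ray(c,uv):
    uv=np.atleast_2d(np.float64(uv)); K=c["K"]
    p=np.c_[(uv[:,0]-K[0,2])/K[0,0],(uv[:,1]-K[1,2])/K[1,1]]
    if c.get("fish"):
        th=np.linalg.norm(p,axis=1,keepdims=True); d=np.c_[p/np.maximum(th,1e-9)*np.sin(th),np.cos(th)]
    else: d=np.c_[p,np.ones(len(p))]
    return -c["R"].T@c["t"], d@c["R"]
def onplane(c,uv,z):
    o,d=ray(c,uv); return (o+d*((z-o[2])/d[:,2:]))[:,:2]
def cap(n):
    c=vision.capture(n); c["fish"]=n=="wrist"; c["R"]=np.array(c["R"]);c["t"]=np.array(c["t"]); return c
def tri(c1,a,c2,b):
    o1,d1=ray(c1,a);o2,d2=ray(c2,b);d1=d1[0];d2=d2[0]
    s=np.linalg.lstsq(np.c_[d1,-d2],o2-o1,rcond=None)[0]
    p,q=o1+s[0]*d1,o2+s[1]*d2; return (p+q)/2,np.linalg.norm(p-q)
def mask(c,lo,hi,roi):
    hsv=cv2.cvtColor(c["color"],cv2.COLOR_RGB2HSV); m=cv2.inRange(hsv,lo,hi); z=np.zeros_like(m)
    x0,y0,x1,y1=roi; z[y0:y1,x0:x1]=m[y0:y1,x0:x1]; return z
def pts(m): return np.argwhere(m)[:,::-1]
def rect(c,m,z):
    n,l,s,_=cv2.connectedComponentsWithStats(m); k=1+np.argmax(s[1:,4])
    return cv2.minAreaRect(onplane(c,pts(l==k),z).astype(np.float32))
E
python3 - <<'E'
from h import *
np.set_printoptions(precision=1,suppress=True)
s=cap("scene");d=cap("side")
print("cams",-s["R"].T@s["t"],-d["R"].T@d["t"])
print("carrier s",onplane(s,[(250,171),(328,187),(297,283),(207,262)],12).tolist())
print("carrier d",onplane(d,[(237,206),(325,201),(353,287),(244,289)],12).tolist())
for c,r in((s,(315,225,370,340)),(d,(175,180,215,265))):
    print("blue",rect(c,mask(c,(100,120,60),(130,255,255),r),43)); print("foot",rect(c,mask(c,(0,0,150),(180,60,255),r),10))
for n,a,b in(("flux",(257,317),(258,182)),("tape",(217,299),(293,183))): print(n,onplane(s,a,15),onplane(d,b,15))
print("lampbase",onplane(s,(420,405),0),onplane(d,(125,178),0))
for f in (400,500,600,700): 
    print("lamp elbow at z",f,onplane(s,(397,235),f),"mid",onplane(s,(410,320),f),"elbow2",onplane(s,(320,45),f),"side top",onplane(d,(148,0),f))
E
```

```text
cams [543.6 244.1 807.6] [  297.5 -1009.8   553. ]
carrier s [[621.8281747956037, -537.8720080500528], [439.11282944862734, -488.67989251687925], [513.7946975149283, -232.01641751690002], [695.8124626100032, -279.07537100023455]]
carrier d [[515.1904510338552, -239.03073118308555], [697.9359645627603, -294.65256597846735], [620.951168242284, -547.6902917685959], [448.95051050497335, -481.1953073725423]]
blue ((422.55975341796875, -231.6434326171875), (153.25424194335938, 11.316875457763672), 74.85478973388672)
foot ((419.9731140136719, -242.1287078857422), (233.01942443847656, 42.67698669433594), 74.8820571899414)
blue ((417.9855651855469, -264.1939697265625), (179.43304443359375, 13.138707160949707), 75.75494384765625)
foot ((418.7688903808594, -248.68992614746094), (242.91973876953125, 43.11620330810547), 74.75553894042969)
flux [[ 589.1 -156.5]] [[ 589.4 -167.9]]
tape [[ 667.  -193.2]] [[ 662.2 -203.3]]
lampbase [[309.7  -5.3]] [[307.3  -2.3]]
lamp elbow at z 400 [[418.7 -61.4]] mid [[421.1  39.6]] elbow2 [[ 486.3 -438.8]] side top [[417.2 -79.2]]
lamp elbow at z 500 [[449.3  13.6]] mid [[451.1  89.8]] elbow2 [[ 500.3 -271.3]] side top [[ 338.9 -687.5]]
lamp elbow at z 600 [[480.   88.5]] mid [[481.2 140. ]] elbow2 [[ 514.4 -103.7]] side top [[  260.7 -1295.8]]
lamp elbow at z 700 [[510.6 163.5]] mid [[511.2 190.1]] elbow2 [[528.4  63.8]] side top [[  182.4 -1904.1]]
```

Careful with the scale: shifts go in shares of 300 mm and turns go in shares of pi rad. That gives: 270 mm is 0.9, 220 mm is 0.7333, -0.36 rad is -0.1146.

```bash
echo '92,0.1833,-0.0867,0.0467,-0.0573
92,0.3667,-0.1733,0.0933,-0.1146
92,0.55,-0.26,0.14,-0.1719
92,0.7333,-0.35,0.1867,-0.2292
92,0.9,-0.4333,0.2333,-0.2865' > next.json && python3 -m crank next.json; echo '92,0.1067,0.08,0.02,-0.0146
92,0.1067,0.08,0.02,-0.0146
92,0.1067,0.08,0.02,-0.0146' > next.json && python3 -m crank next.json; python3 - <<'E'
from h import *
o=bot.get_obs(); print(o["time"],o["tool_pos"],o["tcp_rot"],o["contact_force"])
w=cap("wrist"); cv2.imwrite("pics/w1.png",w["color"][:,:,::-1]); print(w["K"],-w["R"].T@w["t"])
E
```

```text
time: 0.82
tool_pos: [392.9, -273.0, 334.4]
tcp_rot: [3.141, 0.0, 1.266]
contact_force: [0.6, -0.6, -0.1]
grip_width: 91.7
finger_force: 0.0
time: 1.2
tool_pos: [424.2, -251.7, 328.7]
tcp_rot: [-3.141, 0.0, 1.306]
contact_force: [0.7, -0.1, -0.2]
grip_width: 91.9
finger_force: 0.0
1.2 [ 424.16095616 -251.73076392  328.65498815] [-3.14108006e+00  2.58726340e-04  1.30575387e+00] [ 0.74292298 -0.10372962 -0.20797142]
[[325.1922621    0.         282.538667  ]
 [  0.         325.1922621  208.99245033]
 [  0.           0.           1.        ]] [ 442.68050336 -181.13093156  308.18055368]
```

View pics/w1.png

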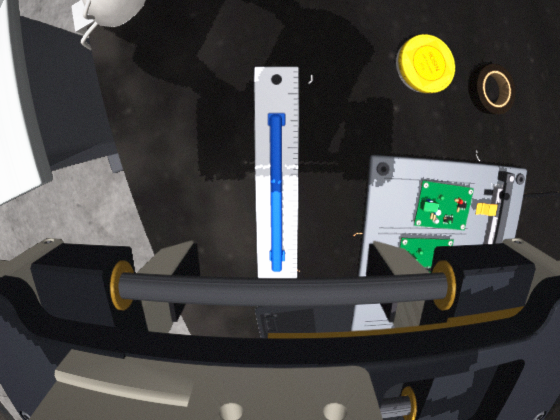

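The wrist view shows the straightedge upright, from its end at (277,67) down to (277,277) with the blue rib from (276,113) to (277,270). The carrier's corner is at (383,168) and the boards at (443,203). The tool is already square to the straightedge.

```bash
python3 - <<'E'
from h import *
np.set_printoptions(precision=1,suppress=True)
w=cap("wrist");s=cap("scene");d=cap("side")
def rp(c,name):
    for k,uv in name.items():
        P=onplane(c,uv[0],uv[1]); print(k,P.tolist())
rp(w,{"rule far corners":([(255,68),(299,67)],10),"edges at row 180/240":([(256,180),(299,180),(257,240),(298,240)],10),"flux":((427,63),21),"tape":((495,88),19),"carrier corner":((371,155),12),"carrier corner2":((527,169),12)})
m=mask(w,(100,120,60),(130,255,255),(240,100,310,275)); p=onplane(w,pts(m),43); r=cv2.minAreaRect(p.astype(np.float32)); print(r, cv2.boxPoints(r).tolist())
# scene & side boards: green blobs, and foot
for c,roi in((s,(230,170,320,275)),(d,(245,195,320,285))):
    g=mask(c,(40,100,60),(85,255,255),roi); g=cv2.morphologyEx(g,cv2.MORPH_CLOSE,np.ones((3,3)))
    n,l,st,ce=cv2.connectedComponentsWithStats(g)
    for k in range(1,n):
        if st[k,4]>100: print("board",st[k,4],cv2.minAreaRect(onplane(c,pts(l==k),20).astype(np.float32)))
E
```

```text
rule far corners [[431.0957620723508, -128.8692523494135], [469.58285633909134, -138.5294386495969]]
edges at row 180/240 [[403.9222052343163, -229.29316493191936], [442.6678686344475, -239.83789816618636], [387.9082096178963, -286.99944100420015], [426.87218562232573, -297.52211532042946]]
flux [[587.3919559634799, -159.2264468951542]]
tape [[663.1502699773132, -193.62548961887006]]
carrier corner [[514.1872558500189, -233.41881143011324]]
carrier corner2 [[701.1234786032985, -289.5289721215527]]
((420.8702392578125, -241.5832977294922), (137.77052307128906, 12.92012882232666), 74.89118957519531) [[396.6783447265625, -306.4035339355469], [409.15185546875, -309.7712097167969], [445.0621337890625, -176.7630615234375], [432.588623046875, -173.3953857421875]]
board 268 ((535.2955322265625, -460.1478576660156), (44.49900817871094, 49.23457336425781), 77.18522644042969)
board 794 ((548.1596069335938, -377.1042175292969), (108.76171875, 63.31977462768555), 89.23963928222656)
board 459 ((579.3510131835938, -298.1739501953125), (44.83455276489258, 60.5202751159668), 69.16370391845703)
board 331 ((578.8477172851562, -303.3362731933594), (46.16419219970703, 60.97831726074219), 69.49894714355469)
board 835 ((547.8510131835938, -381.80877685546875), (100.35781860351562, 75.23291015625), 73.60455322265625)
board 527 ((529.6668090820312, -463.79693603515625), (46.58003616333008, 61.01146697998047), 76.56128692626953)
```

```bash
python3 - <<'E'
from h import *
s=cap("scene");d=cap("side")
for nm,c,roi in(("s",s,(195,160,335,290)),("d",d,(225,190,360,295))):
    g=mask(c,(0,0,110),(180,70,255),roi); g=cv2.morphologyEx(g,cv2.MORPH_OPEN,np.ones((3,3)))
    n,l,st,_=cv2.connectedComponentsWithStats(g); k=1+np.argmax(st[1:,4]); h=cv2.convexHull(pts(l==k))
    q=cv2.approxPolyN(h.astype(np.int32),4)[0] if hasattr(cv2,"approxPolyN") else None
    P=onplane(c,q,12); print(nm,q.tolist()); 
    for i in range(4):
        e=P[(i+1)%4]-P[i]; print(P[i].round(1),"len",np.linalg.norm(e).round(1),"ang",np.degrees(np.arctan2(e[1],e[0])).round(2))
    print("centre",P.mean(0), cv2.minAreaRect(onplane(c,h[:,0],12).astype(np.float32)))
    x0,y0,x1,y1=roi; cr=cv2.resize(c["color"][y0:y1,x0:x1],None,fx=4,fy=4,interpolation=cv2.INTER_CUBIC)
    cv2.imwrite(f"pics/crop_{nm}.png",cr[:,:,::-1])
E
```

```text
s [[295, 283], [205, 259], [250, 167], [336, 196]]
[ 517.7 -232. ] len 190.9 ang -16.54
[ 700.7 -286.3] len 276.2 ang -106.44
[ 622.5 -551.2] len 219.4 ang 155.77
[ 422.4 -461.2] len 248.2 ang 67.42
centre [ 565.83279269 -382.67206827] ((562.76513671875, -387.9298400878906), (272.1837158203125, 208.35275268554688), 73.44638061523438)
d [[239, 293], [236, 207], [323, 192], [355, 285]]
[ 438.2 -486.9] len 255.9 ang 73.24
[ 512.  -241.8] len 199.4 ang -5.34
[ 710.5 -260.4] len 296.6 ang -106.46
[ 626.5 -544.8] len 197.0 ang 162.89
centre [ 571.82776071 -383.4726608 ] ((572.8094482421875, -378.3448486328125), (287.693359375, 196.7991943359375), 73.5135498046875)
```

View pics/crop_s.png

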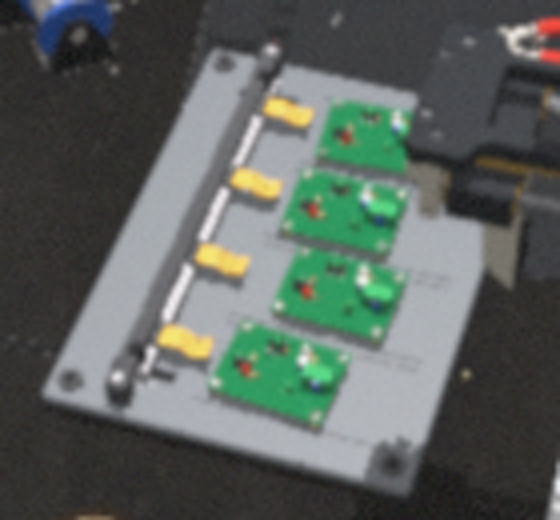

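The crop shows four boards staggered at roughly (280,375), (340,295), (345,210) and (365,135), with the fingers and stop at left. Carrier axis is about -16.5°, origin about (559,-382). Now gripping the straightedge.

Scaled: 137 mm is 0.4567, 6.4 mm is 0.0213.

```bash
echo '92,0.0213,-0.019,0.1667,0
92,0.0213,-0.019,0.3167,0
92,0.0213,-0.019,0.4167,0
92,0.0213,-0.019,0.4567,0
92,0.0213,-0.019,0.4567,0' > next.json && python3 -m crank next.json; echo '0,0,0,0,0
0,0,0,0,0
0,0,0,0,0
0,0,0,0,0
0,0,0,0,0' > next.json && python3 -m crank next.json;  echo '0,0,0,0,0
0,0,0,0,0
0,0,0,0,0' > next.json && python3 -m crank next.json
```

```text
time: 2.12
tool_pos: [420.6, -244.2, 191.6]
tcp_rot: [-3.141, -0.0, 1.305]
contact_force: [0.3, 0.3, 0.7]
grip_width: 92.1
finger_force: 0.0
time: 2.75
tool_pos: [420.6, -243.9, 191.8]
tcp_rot: [3.141, 0.0, 1.306]
contact_force: [0.1, -0.2, 0.1]
grip_width: 46.7
finger_force: 0.0
time: 3.12
tool_pos: [420.6, -243.9, 191.7]
tcp_rot: [-3.142, 0.0, 1.306]
contact_force: [-0.3, 0.1, 0.0]
grip_width: 16.6
finger_force: 0.0
```

Scaled: -22 mm is -0.0733, -10 mm is -0.0333.

```bash
echo '0,0,0,0,0
0,0,0,0,0
0,0,0,0,0
0,0,0,0,0
0,0,0,0,0' > next.json && python3 -m crank next.json; echo '0,0,0,-0.0333,0
0,0,0,-0.0733,0
0,0,0,-0.0733,0
0,0,0,-0.0733,0' > next.json && python3 -m crank next.json; python3 - <<'E'
from h import *
w=cap("wrist"); cv2.imwrite("pics/w2.png",w["color"][:,:,::-1])
P=onplane(w,[(255,68)],10)
o=bot.get_obs();print(o["tool_pos"],o["tcp_rot"],o["contact_force"],o["moment"],o["grip_width"],o["finger_force"])
E
```

```text
time: 3.75
tool_pos: [420.6, -243.9, 191.7]
tcp_rot: [-3.142, 0.0, 1.306]
contact_force: [-0.3, 0.1, -1.6]
grip_width: 10.0
finger_force: 30.0
time: 4.25
tool_pos: [420.6, -243.8, 213.9]
tcp_rot: [3.141, 0.0, 1.306]
contact_force: [0.5, 0.1, -3.2]
grip_width: 9.3
finger_force: 30.0
[ 420.52906272 -243.78579208  213.68233833] [-3.14149880e+00  1.59609596e-05  1.30576912e+00] [ 0.70926753 -0.00344855 -2.07424376] [ 0.03446102 -0.05804946  0.02181288] 9.855440198993206 29.99959945678711
```

View pics/w2.png

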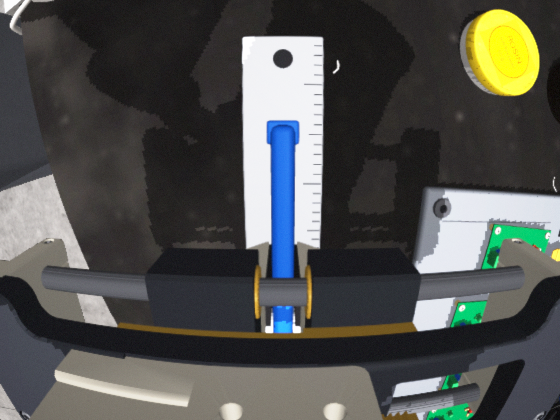

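The wrist view shows the straightedge held at the middle of its rib, with the foot end corners at (243,37) and (323,38). It is square to the gripper, and the carrier is at the right.

Scaled: -95.3 mm is -0.3177, 79.7 mm is 0.2657, 0.023 rad is 0.0073.

```bash
echo '0,-0.1,0.0667,0,0.0073
0,-0.2,0.1333,0,0.0073
0,-0.2833,0.2167,0,0.0073
0,-0.3177,0.2657,0,0.0073
0,-0.3177,0.2657,0,0.0073' > next.json && python3 -m crank next.json; python3 - <<'E'
from h import *
np.set_printoptions(precision=2,suppress=True)
o=bot.get_obs();print(o["tool_pos"],o["tcp_rot"],o["contact_force"],o["moment"])
w=cap("wrist");s=cap("scene"); cv2.imwrite("pics/w3.png",w["color"][:,:,::-1])
x0,y0=190,150; cr=cv2.resize(s["color"][150:350,190:430],None,fx=3,fy=3,interpolation=cv2.INTER_CUBIC); cv2.imwrite("pics/s3.png",cr[:,:,::-1])
E
```

```text
time: 4.92
tool_pos: [472.7, -357.3, 213.0]
tcp_rot: [-3.141, -0.0, 1.282]
contact_force: [-0.7, 0.9, -2.4]
grip_width: 10.0
finger_force: 30.0
[ 472.71 -357.32  213.02] [-3.14 -0.    1.28] [-0.75  0.88 -2.39] [ 0.05 -0.    0.04]
```

View pics/w3.png

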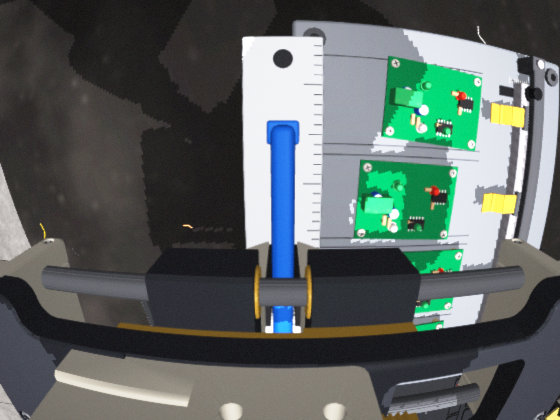

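View pics/s3.png

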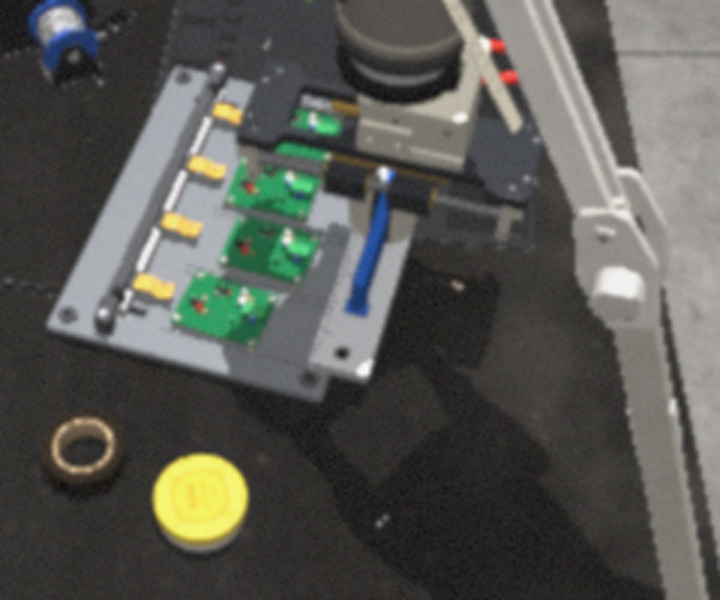

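The wrist view shows the straightedge's edge at column 322, the boards at (433,100), (408,198) and (440,280), and the stop bar at column 515-525. In the scene crop the straightedge hovers over the carrier's front edge and reaches beyond the row at its +y end, and the tape and tin are untouched.

```bash
python3 - <<'E'
from h import *
np.set_printoptions(precision=2,suppress=True)
w=cap("wrist"); O=np.array([558.8,-382.2]); a=np.radians(-16.5); E=np.array([[np.cos(a),np.sin(a)],[-np.sin(a),np.cos(a)]])
f=lambda uv,z:(onplane(w,uv,z)-O)@E.T
print("rule corners",f([(243,37),(323,38)],31.5)); print("rule edge",f([(323,60),(322,150),(321,235)],31.5))
print("plate corner",f([(293,20),(559,62)],12))
im=w["color"].astype(int); v=im.sum(2)
# stop bar: bright strip columns per row
for r in (82,90,135,145,155,165,175,220,228):
    row=v[r,480:555]; k=np.where(row>560)[0]+480
    print(r,k.min() if len(k) else None,k.max() if len(k) else None,len(k), f([(k.min(),r),(k.max(),r)],22).ravel() if len(k) else "")
# boards
g=mask(w,(40,100,60),(85,255,255),(340,40,490,245)); g=cv2.morphologyEx(g,cv2.MORPH_CLOSE,np.ones((7,7)))
n,l,st,_=cv2.connectedComponentsWithStats(g)
for k in range(1,n):
    if st[k,4]>1500: p=f(pts(l==k),20); print("board",p.min(0),p.max(0),cv2.minAreaRect(p.astype(np.float32)))
# scribe lines: dark edges along x
for u in (340,350,360):
    c=v[40:245,u]; k=np.argsort(cv2.Laplacian(c.astype(np.float64),-1).ravel())[-4:]+40; print(u,sorted(k))
E
```

```text
rule corners [[-111.03  115.87]
 [ -71.77  115.4 ]]
rule edge [[-71.83 103.9 ]
 [-71.92  58.7 ]
 [-71.08  13.91]]
plate corner [[-85.92 130.82]
 [108.08 133.43]]
82 480 530 37 [ 24.02 103.    66.23 109.98]
90 484 554 30 [ 27.08  98.58  90.88 108.98]
135 480 554 51 [25.32 71.25 92.82 78.09]
145 480 554 51 [25.84 65.27 93.71 71.25]
155 480 554 51 [26.46 59.27 94.77 64.38]
165 480 554 51 [27.17 53.23 96.02 57.46]
175 480 553 51 [27.98 47.13 96.3  50.41]
220 480 546 45 [32.92 18.56 96.87 17.71]
228 480 544 43 [34.05 13.21 96.47 11.69]
board [-36.43  60.02] [ 27.71 109.69] ((-4.245006561279297, 84.98612976074219), (45.5514030456543, 61.73112106323242), 85.561767578125)
board [-49.41   4.64] [13.22 51.65] ((-18.05329132080078, 27.981197357177734), (45.565242767333984, 61.74958038330078), 88.2130126953125)
340 [np.int64(58), np.int64(146), np.int64(156), np.int64(240)]
350 [np.int64(58), np.int64(146), np.int64(239), np.int64(240)]
360 [np.int64(59), np.int64(157), np.int64(231), np.int64(239)]
```

Scaled: 16 mm is 0.0533, 6.8 mm is 0.0227.

```bash
echo '0,0,0,0.0133,0
0,0,0,0.0227,0
0,0,0.02,0.0227,0
0,0,0.04,0.0227,0
0,0,0.0533,0.0227,0' > next.json && python3 -m crank next.json; echo '0,0,0.01,0,0
0,0,0.0233,0,0
0,0,0.0367,0,0
0,0,0.0467,0,0
0,0,0.0567,0,0' > next.json && python3 -m crank next.json;  echo '0,0,0.01,0,0
0,0,0.02,0,0
0,0,0.03,0,0
0,0,0.04,0,0
0,0,0.04,0,0' > next.json && python3 -m crank next.json
```

```text
time: 5.7
tool_pos: [488.5, -361.4, 207.0]
tcp_rot: [3.141, 0.0, 1.283]
contact_force: [0.4, -0.1, -2.8]
grip_width: 9.9
finger_force: 30.0
time: 6.32
tool_pos: [504.4, -366.1, 206.9]
tcp_rot: [-3.142, 0.0, 1.283]
contact_force: [-0.2, 0.5, -2.0]
grip_width: 9.8
finger_force: 30.0
time: 6.95
tool_pos: [516.0, -369.6, 207.0]
tcp_rot: [3.141, 0.0, 1.283]
contact_force: [0.2, -0.2, -2.8]
grip_width: 9.6
finger_force: 30.0
```

```bash
cat > f.py <<'E'
from plant import bot
import numpy as np
o=bot.get_obs(); a=np.radians(-16.5); ex=np.array([np.cos(a),np.sin(a)]); p=o["tool_pos"][:2]-np.array([558.8,-382.2]); F=o["contact_force"]
print("t %.2f edge x %.2f y %.2f z %.2f yaw %.4f | push %.2f lat %.2f Fz %.2f"%(o["time"],p@ex+20,p@[-ex[1],ex[0]],o["tool_pos"][2],o["tcp_rot"][2],-F[:2]@ex,F[:2]@[-ex[1],ex[0]],F[2]),"M",o["moment"].round(3),"w %.2f"%o["grip_width"])
E
python3 f.py
```

```text
t 6.95 edge x -24.64 y -0.06 z 206.95 yaw 1.2829 | push -0.22 lat -0.19 Fz -2.76 M [-0.002 -0.087 -0.025] w 9.63
```

```bash
echo '0,0,0.005,0.0017,0
0,0,0.01,0.0017,0
0,0,0.015,0.0017,0
0,0,0.02,0.0017,0' > next.json && python3 -m crank next.json>/dev/null; python3 f.py;echo '0,0,0.005,0,0
0,0,0.01,0,0
0,0,0.0133,0,0' > next.json && python3 -m crank next.json>/dev/null; python3 f.py; echo '0,0,0.0033,0,0
0,0,0.0067,0,0' > next.json && python3 -m crank next.json>/dev/null; python3 f.py
```

```text
t 7.45 edge x -19.94 y -0.05 z 206.01 yaw 1.2829 | push 8.63 lat -0.14 Fz 0.21 M [0.27  1.486 0.005] w 10.26
t 7.83 edge x -16.94 y -0.03 z 205.58 yaw 1.2830 | push 12.42 lat -1.60 Fz 0.98 M [ 0.491  2.037 -0.085] w 9.52
t 8.07 edge x -14.00 y 0.02 z 205.63 yaw 1.2828 | push 5.83 lat 0.10 Fz -2.66 M [ 0.35   0.974 -0.001] w 9.54
```

Scaled: 1 mm is 0.0033.

```bash
for i in 1; do echo '0,0,0.0033,0,0
0,0,0.0033,0,0' > next.json && python3 -m crank next.json>/dev/null; python3 f.py; echo '0,0,0.0033,0,0
0,0,0.0033,0,0' > next.json && python3 -m crank next.json>/dev/null; python3 f.py; echo '0,0,0.0033,0,0
0,0,0.0033,0,0' > next.json && python3 -m crank next.json>/dev/null; python3 f.py; done
```

```text
t 8.32 edge x -12.86 y 0.06 z 205.59 yaw 1.2829 | push 5.75 lat -0.34 Fz -2.17 M [0.253 0.889 0.007] w 9.93
t 8.57 edge x -11.88 y 0.06 z 205.56 yaw 1.2829 | push 5.36 lat 0.07 Fz -2.82 M [0.275 0.912 0.009] w 9.92
t 8.82 edge x -10.87 y 0.09 z 205.52 yaw 1.2829 | push 5.35 lat -0.06 Fz -2.22 M [0.284 0.889 0.073] w 9.96
```

Scaled: 1 mm is 0.0033.

```bash
echo '0,0,0.0033,0,0
0,0,0.0033,0,0' > next.json && python3 -m crank next.json>/dev/null; python3 f.py; echo '0,0,0.0033,0,0
0,0,0.0033,0,0' > next.json && python3 -m crank next.json>/dev/null; python3 f.py; echo '0,0,0.0033,0,0
0,0,0.0033,0,0' > next.json && python3 -m crank next.json>/dev/null; python3 f.py
```

```text
t 9.07 edge x -9.88 y 0.10 z 205.51 yaw 1.2829 | push 5.05 lat -0.46 Fz -3.21 M [ 0.285  0.899 -0.048] w 9.73
t 9.32 edge x -8.89 y 0.08 z 205.50 yaw 1.2829 | push 5.72 lat -1.03 Fz -3.36 M [0.311 0.87  0.005] w 10.03
t 9.57 edge x -7.87 y 0.10 z 205.52 yaw 1.2830 | push 5.10 lat -0.87 Fz -2.61 M [0.296 0.893 0.066] w 9.78
```

Scaled: 1 mm is 0.0033.

```bash
echo '0,0,0.0033,0,0
0,0,0.0033,0,0' > next.json && python3 -m crank next.json>/dev/null; python3 f.py; echo '0,0,0.0033,0,0
0,0,0.0033,0,0' > next.json && python3 -m crank next.json>/dev/null; python3 f.py; echo '0,0,0.0033,0,0
0,0,0.0033,0,0' > next.json && python3 -m crank next.json>/dev/null; python3 f.py
```

```text
t 9.82 edge x -6.89 y 0.09 z 205.47 yaw 1.2829 | push 4.41 lat 0.48 Fz -3.17 M [0.27  0.85  0.008] w 9.57
t 10.07 edge x -5.90 y 0.09 z 205.49 yaw 1.2829 | push 5.73 lat -0.89 Fz -2.53 M [0.301 0.864 0.049] w 9.95
t 10.32 edge x -4.88 y 0.09 z 205.50 yaw 1.2830 | push 5.96 lat -0.27 Fz -2.72 M [0.258 0.834 0.052] w 10.12
```

Scaled: 1 mm is 0.0033.

```bash
echo '0,0,0.0033,0,0
0,0,0.0033,0,0' > next.json && python3 -m crank next.json>/dev/null; python3 f.py; echo '0,0,0.0033,0,0
0,0,0.0033,0,0' > next.json && python3 -m crank next.json>/dev/null; python3 f.py
```

```text
t 10.57 edge x -3.89 y 0.09 z 205.50 yaw 1.2829 | push 5.94 lat -0.11 Fz -2.97 M [ 0.312  0.886 -0.003] w 9.73
t 10.82 edge x -2.90 y 0.08 z 205.52 yaw 1.2829 | push 5.23 lat 0.66 Fz -3.21 M [0.355 0.888 0.065] w 9.39
```

Scaled: 1 mm is 0.0033.

```bash
echo '0,0,0.0033,0,0
0,0,0.0033,0,0' > next.json && python3 -m crank next.json>/dev/null; python3 f.py
```

```text
t 11.07 edge x -1.89 y 0.06 z 205.50 yaw 1.2829 | push 5.04 lat 0.05 Fz -2.78 M [0.251 0.899 0.049] w 9.91
```

Scaled: 1 mm is 0.0033.

```bash
echo '0,0,0.0033,0,0
0,0,0.0033,0,0' > next.json && python3 -m crank next.json>/dev/null; python3 f.py
```

```text
t 11.32 edge x -0.89 y 0.08 z 205.51 yaw 1.2829 | push 5.90 lat -0.13 Fz -3.24 M [0.258 0.969 0.041] w 9.85
```

Scaled: 1 mm is 0.0033.

```bash
echo '0,0,0.0033,0,0
0,0,0.0033,0,0' > next.json && python3 -m crank next.json>/dev/null; python3 f.py
```

```text
t 11.57 edge x -0.26 y 0.15 z 205.51 yaw 1.2828 | push 7.72 lat 0.06 Fz -1.56 M [ 0.451  1.293 -0.146] w 10.19
```

Scaled: 1 mm is 0.0033.

```bash
echo '0,0,0.0033,0,0
0,0,0.0033,0,0' > next.json && python3 -m crank next.json>/dev/null; python3 f.py
```

```text
t 11.82 edge x 0.18 y 0.12 z 205.40 yaw 1.2827 | push 10.58 lat 0.38 Fz -0.17 M [ 0.528  1.843 -0.083] w 9.50
```

Scaled: 0.5 mm is 0.0017.

```bash
echo '0,0,0.0017,0,0
0,0,0.0017,0,0' > next.json && python3 -m crank next.json>/dev/null; python3 f.py
```

```text
t 12.07 edge x 0.39 y 0.09 z 205.31 yaw 1.2827 | push 13.42 lat 0.85 Fz 1.64 M [ 0.614  2.076 -0.069] w 9.75
```

Scaled: 0.5 mm is 0.0017.

```bash
echo '0,0,0.0017,0,0
0,0,0.0017,0,0' > next.json && python3 -m crank next.json>/dev/null; python3 f.py
```

```text
t 12.32 edge x 0.61 y 0.02 z 205.26 yaw 1.2827 | push 13.81 lat 0.19 Fz 2.17 M [ 0.688  2.317 -0.1  ] w 9.56
```

Scaled: 0.5 mm is 0.0017.

```bash
echo '0,0,0.0017,0,0
0,0,0.0017,0,0' > next.json && python3 -m crank next.json>/dev/null; python3 f.py;
```

```text
t 12.57 edge x 0.83 y 0.02 z 205.19 yaw 1.2827 | push 15.35 lat -0.12 Fz 2.74 M [ 0.717  2.593 -0.138] w 9.73
```

Scaled: 0.3 mm is 0.001.

```bash
echo '0,0,0.001,0,0
0,0,0.001,0,0' > next.json && python3 -m crank next.json>/dev/null; python3 f.py; echo '0,0,0,0,0
0,0,0,0,0' > next.json && python3 -m crank next.json>/dev/null; python3 f.py
```

```text
t 12.82 edge x 0.94 y 0.01 z 205.11 yaw 1.2828 | push 16.53 lat -0.18 Fz 3.28 M [ 0.85   2.743 -0.077] w 9.60
t 13.07 edge x 0.93 y 0.03 z 205.12 yaw 1.2828 | push 15.79 lat 0.38 Fz 2.74 M [ 0.76   2.767 -0.134] w 10.06
```

Scaled: 0.3 mm is 0.001, 0.004 rad is 0.0013.

```bash
echo '0,0,0.001,0,0.0013
0,0,0.001,0,0.0013
0,0,0.001,0,0.0013' > next.json && python3 -m crank next.json>/dev/null; python3 f.py; echo '0,0,0,0,0
0,0,0,0,0' > next.json && python3 -m crank next.json>/dev/null; python3 f.py; python3 - <<'E'
from h import *
w=cap("wrist"); cr=cv2.resize(w["color"][20:260,260:560],None,fx=2.5,fy=2.5,interpolation=cv2.INTER_CUBIC); cv2.imwrite("pics/w4.png",cr[:,:,::-1])
E
```

```text
t 13.45 edge x 1.08 y 0.00 z 205.03 yaw 1.2791 | push 17.38 lat -0.69 Fz 3.15 M [0.818 2.835 0.007] w 9.94
t 13.70 edge x 1.08 y -0.02 z 205.04 yaw 1.2791 | push 16.82 lat 0.37 Fz 2.61 M [0.801 2.884 0.079] w 9.86
```

View pics/w4.png

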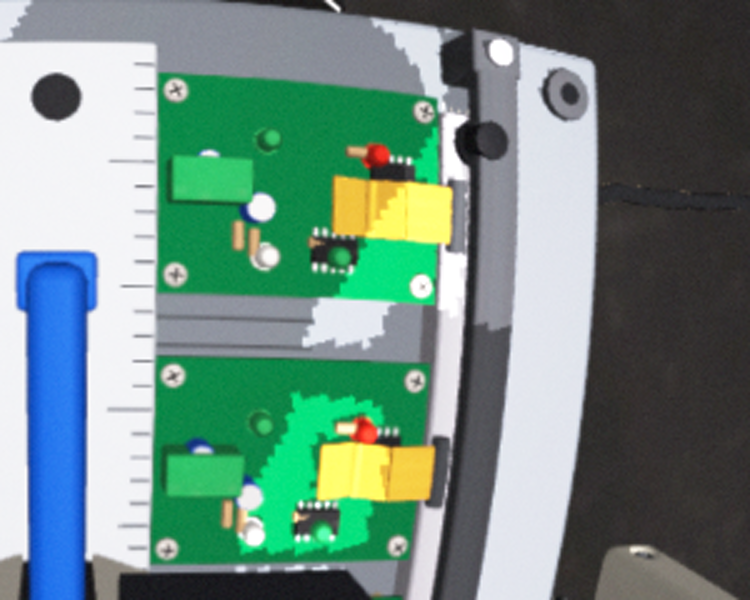

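The wrist crop shows boards 4 and 3 at (300,190) and (290,460). Their near edges are flush with the straightedge at x≈157, and their far edges lie on the bar at x≈435. The moment is near zero, so the load is even. I'll hold briefly, then back away.

Scaled: 0.1 mm is 0.0003.

```bash
echo '0,0,0.0003,0,0
0,0,0.0003,0,0
0,0,0.0003,0,0
0,0,0.0003,0,0' > next.json && python3 -m crank next.json>/dev/null; python3 f.py; echo '0,0,-0.0067,0,0
0,0,-0.0133,0,0
0,0,-0.0267,0,0
0,0,-0.0667,0,0
0,0,-0.1167,0,0' > next.json && python3 -m crank next.json>/dev/null; python3 f.py;  echo '0,0,-0.0667,-0.0333,0
0,0,-0.1667,-0.0333,0
0,0.0833,-0.2667,-0.0333,0
0,0.2,-0.3333,-0.0333,0
0,0.2833,-0.37,-0.0333,0' > next.json && python3 -m crank next.json>/dev/null; python3 f.py; echo '0,0,0,0,0
0,0,0,0,0' > next.json && python3 -m crank next.json
```

```text
t 14.25 edge x 1.12 y -0.02 z 204.99 yaw 1.2790 | push 17.57 lat -0.51 Fz 2.97 M [0.84  2.978 0.029] w 9.84
t 14.88 edge x -30.45 y 0.05 z 206.93 yaw 1.2790 | push -0.57 lat -0.59 Fz -2.26 M [ 0.012 -0.077  0.011] w 9.88
t 15.50 edge x -141.97 y 86.51 z 217.08 yaw 1.2785 | push -0.63 lat -0.51 Fz -2.56 M [-0.011 -0.082  0.012] w 9.59
time: 15.75
tool_pos: [429.0, -255.1, 217.1]
tcp_rot: [3.139, 0.001, 1.279]
contact_force: [-0.6, -0.2, -2.0]
grip_width: 10.0
finger_force: 30.0
```

```bash
python3 - <<'E'
from h import *
s=cap("scene");d=cap("side")
a=cv2.resize(s["color"][160:300,195:335],(400,400),interpolation=cv2.INTER_CUBIC);b=cv2.resize(d["color"][185:300,228:360],(400,400),interpolation=cv2.INTER_CUBIC)
cv2.imwrite("pics/m5.png",np.hstack([a,b])[:,:,::-1])
O=np.array([558.8,-382.2]); an=np.radians(-16.5); E=np.array([[np.cos(an),np.sin(an)],[-np.sin(an),np.cos(an)]])
for nm,c,roi in(("s",s,(230,170,320,275)),("d",d,(245,195,330,285))):
    g=mask(c,(40,100,60),(85,255,255),roi); P=(onplane(c,pts(g),20)-O)@E.T
    for y in(-84,-28,28,84):
        q=P[abs(P[:,1]-y-(4 if nm=="s" else -4))<18]; print(nm,y,"near/far x",np.percentile(q[:,0],[2,98]).round(1) if len(q) else None)
E
```

```text
s -84 near/far x [-0.5 54.4]
s -28 near/far x [-0.9 55.5]
s 28 near/far x [-0.5 54.6]
s 84 near/far x [-0.6 55.6]
d -84 near/far x [-0.8 57.5]
d -28 near/far x [-0.6 57.2]
d 28 near/far x [-0.6 56.6]
d 84 near/far x [-0.3 57.3]
```

View pics/m5.png

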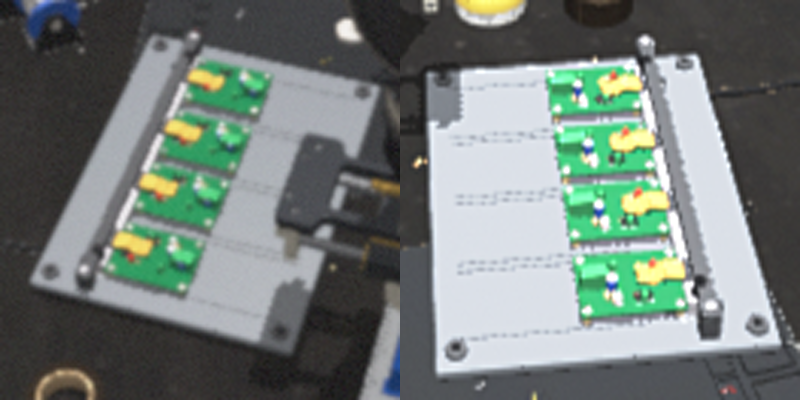

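Both views show the four boards in one line against the bar (scene boards from (230,85) to (150,260)), with near edges within 0.5 mm. Now I lay the straightedge down.

Careful with the scale: shifts go in shares of 300 mm and turns go in shares of pi rad. That gives: 24 mm is 0.08, 22 mm is 0.0733.

```bash
echo '0,0,0,0.0333,0
0,0,0,0.06,0
0,0,0,0.0733,0
0,0,0,0.08,0
0,0,0,0.08,0' > next.json && python3 -m crank next.json>/dev/null; python3 f.py; echo '0,0,0,0.0023,0
0,0,0,0.0047,0
0,0,0,0.0047,0' > next.json && python3 -m crank next.json>/dev/null; python3 f.py
```

```text
t 16.48 edge x -141.33 y 85.54 z 192.30 yaw 1.2788 | push 0.06 lat -0.01 Fz -1.94 M [ 0.02  -0.105 -0.043] w 9.99
t 16.85 edge x -141.28 y 85.53 z 191.66 yaw 1.2789 | push 1.37 lat -0.19 Fz 4.28 M [ 0.188  0.196 -0.022] w 9.59
```

Down and bearing lightly. Release, then rise.

Scaled: -110 mm is -0.3667, -80 mm is -0.2667.

```bash
echo '92,0,0,0,0
92,0,0,0,0
92,0,0,0,0
92,0,0,0,0
92,0,0,0,0' > next.json && python3 -m crank next.json; echo '92,0,0,0,0
92,0,0,0,0
92,0,0,0,0
92,0,0,0,0
92,0,0,0,0' > next.json && python3 -m crank next.json; echo '92,0,0,-0.0333,0
92,0,0,-0.1333,0
92,0,0,-0.2667,0
92,0,0,-0.3667,0
92,0,0,-0.3667,0' > next.json && python3 -m crank next.json; python3 - <<'E'
from h import *
s=cap("scene");w=cap("wrist")
a=cv2.resize(s["color"][150:350,190:390],(400,400));b=cv2.resize(w["color"],(400,300)); b=np.vstack([b,np.zeros((100,400,3),np.uint8)])
cv2.imwrite("pics/m6.png",np.hstack([a,b])[:,:,::-1])
E
```

```text
time: 17.48
tool_pos: [428.4, -254.4, 191.0]
tcp_rot: [-3.142, 0.0, 1.279]
contact_force: [0.1, 0.2, 0.0]
grip_width: 55.3
finger_force: 0.0
time: 18.1
tool_pos: [428.4, -254.4, 191.0]
tcp_rot: [3.142, 0.0, 1.279]
contact_force: [0.1, 0.5, 0.4]
grip_width: 91.7
finger_force: 0.0
time: 18.73
tool_pos: [428.8, -254.7, 303.9]
tcp_rot: [3.136, 0.002, 1.279]
contact_force: [-0.3, -0.5, 0.6]
grip_width: 91.5
finger_force: 0.0
```

View pics/m6.png

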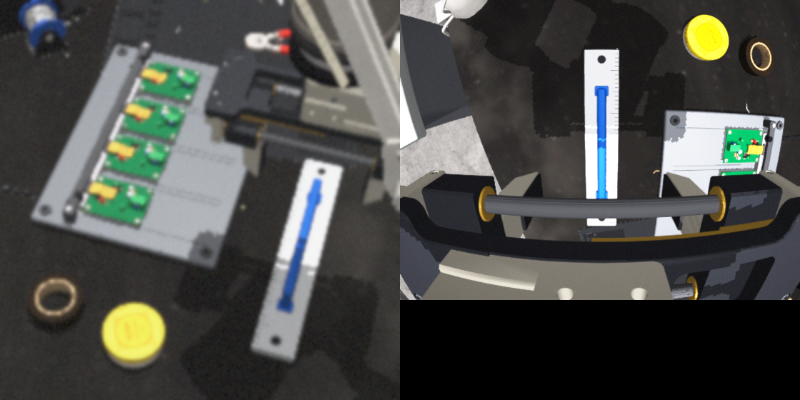

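The straightedge lies flat in front of the carrier (left crop (295,260)), the boards are in line at (90-185,80-200), and the tin and tape are unmoved. The gripper is clear of everything, so I hand in.

```bash
echo '92,0,0,0,0
92,0,0,0,0
92,0,0,0,0' > next.json && python3 -m crank next.json >/dev/null; python3 -c "
from plant import bot
print(bot.close_job())"
```

```text
the job is handed in; nothing more can be done
None
```

The job is handed in after about 19 s: all four boards stand in line against the stop bar (near edges within about 0.5 mm by camera). The press home read 15 to 17.6 N, and the straightedge lies flat on the bench in front of the carrier.

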